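Push the wire spool through the flap of the spool bin

ROBOT

A 6-joint arm with a two-finger parallel gripper is mounted at the origin on the work surface. World frame = base frame: x ahead of the robot, y to its left, z up, the work surface at z = 0. Lengths are in m, angles in rad, forces in N, time in s.
With the tool pointing down it reaches from about 0.325 to 1 m from the base axis. Payload 5.1 kg.
Tool frame: the origin (TCP) lies at the very end of the fingers, on their centre line; the grasp point (between the pads) lies r.tcp_to_grasp behind it (r.tcp_to_grasp is the distance from the TCP to the grasp point, in m); z points along the fingers, y is the line along which they close (so a half turn about z gives the same grasp; the last joint's range is limited). The gripper opens to 85 mm and grips with 20 to 120 N. Pads are 22 mm wide; open, the fingers measure 114 mm over their backs; the gripper's body (76 mm by 85 mm) begins 54 mm behind the grasp point. The pads swing forward as they close: fully open they stand 13 mm farther back than shut.
Start: joints at [1.213, 0.124, 1.65, -0, 1.367, -0.083], TCP at [0.176, 0.626, 0.231] pointing down, gripper open.
Joint ranges: [-2.61, 2.61], [-1.02, 2.33], [0.03, 2.71], [-1.35, 4.49], [0.32, 2.68], [-2.91, 2.91]. Speed limits (rad/s): [2.57, 2.57, 3.14, 3.14, 3.14, 3.14].

INTERFACE

Orientations are given as a unit quaternion [x, y, z, w].
In Python, from bench import monitor, camera, workorder, r gives the robot as it stands. The module is installed in compiled form; this text tells all that it offers.
- The arm moves only by the tool move_arm, never from a script. Its argument "steps" is a list of rows, each a list of 7 numbers: the shift along the tool's x, y, z as a fraction of full scale, then the turn, a rotation vector about the tool's x, y, z as a fraction of full scale, then the opening, from 0 (shut) to 1 (fully open). A call has 1 to 10 rows; each row is the pose to reach, as a shift and turn from the pose commanded when the call began, along the tool's axes at that moment; what a row does not reach only later rows make up. Full scale, the value 1, is 1000 mm for a shift and 60 degrees for a turn. A row lasts 1/12 s, in which the tool goes at most 41.7 mm and 7.16 degrees, less where a joint would pass 70% of its speed; a pose out of reach is approached as far as the arm can. A call with a number of a shift or a turn outside -1 to 1 is refused whole. A call with a gripper value outside its range is refused whole. The fingers move at their own pace and stop on an object; "grip_force" is the grip in N (left out, the last holds). Time passes only in rows, so rows that repeat a pose let the fingers close. It gives the time, the measured TCP pose, the force, the opening and the grip force at its end, in the units of the state.
- monitor.sense(): the state, without advancing time (a new reading comes with each control period).
- camera(name): name is "scene" or "top" or "wrist"; returns a dict with "image" (420x560x3 uint8, red, green, blue), "z_map" (420x560 float32, m along the optical axis (not along the pixel's ray), 0 where there is no reading), "fx", "fy", "cx", "cy" (pixels), "R" (3x3) and "t" (3): a world point X has camera coordinates R X + t; the wrist camera has in their place "hand_eye" (4x4, takes a point from camera to tool coordinates, whose origin is the TCP and whose axes are the flange's). Camera axes: x right, y down, z forward; pixel columns grow to the right and rows downward; lengths in m; the calibration is good to about 2 mm. A picture is of the moment at which its call begins: read the wrist's pose just before it.
- workorder.sign_off(): hands the job in; it is judged then, once.
The state is a dict: "time": time; "joint_positions": joint angles; "qd": joint speeds; "joint_torque": joint torques, N m; "ee_pos": TCP position; "ee_rot": TCP orientation; "ft_force": force on the tool from outside, world axes, zero at the start; "ft_torque": the same for the moment, N m; "width": opening from 0.0 (shut) to 1.0 (fully open); "grasp_force": force on a finger pad.
Only numpy, scipy, OpenCV 4.12 (cv2) and the standard library are available. Lean on these libraries where they do the work, as an engineer would, in place of code of your own. Each camera call takes 0.05 s, during which the arm holds its last target. There are 200 camera calls.

TASK

Push the low, wide wire spool along the wooden board and through the little hanging metal flap so that it drops into the covered bin behind, then draw back and let the flap fall shut behind it. Only push it with the fingers, never pick it up or tip it over on the board, and leave everything else where it stands.

Things in the scene. Friction and masses are not known exactly. Their poses are not given: they have to be found in the camera images.
- chute: Fixed light-wood chute: raised board leading to a covered bin. Origin on the bench, midway across, under the outer face of the bin's front wall; x level, the way the spool travels into the bin; y across (left); z up. Bin: x 0 to 140 mm, y -120 to 120, walls 8 mm, clear fixed cover, top 115 mm above the bench.
- board_mid (a point): Point on the flat board's top, 120 mm before the bin's front wall; axes as chute. The board's top is 60 mm above the bench, 240 mm wide, chute x -240 to +6 mm (the sill). Rails 10 mm high, 8 mm thick: on both side edges (x -240 to -70) and a funnel slanting from x -72, |y| 112 to x -2, |y| 34. No rail at the rear end.
- doorway (a point): Point on the board's top in the middle of the doorway at the front wall's outer face; axes as chute. The doorway is 60 mm wide and 44 mm high, its lintel's underside 104 mm above the bench. The board ends 6 mm further on: a spool pushed until its centre is well past that edge tips and drops in by itself, so fingers need go no further than the wall's outer face.
- bin_in (a point): Middle of the bin's inner floor, 6 mm above the bench and 54 mm below the board's top; axes as chute.
- flap (a joint): Hanging sheet-metal flap in the doorway, 56 mm wide, 41 mm tall, 3 mm thick, about 25 g, hinged along its top edge 103 mm above the bench at chute x +4 mm. 0 rad = hanging shut (lower edge 2 mm above the board); grows to 1.5 as it swings inward and up. Never swings outward; falls shut by its own weight; yields to a very light push by the spool.
- spool: The wire spool to be fed: a low round drum with copper-coloured wire between two black flanges, 48 mm in diameter, 26 mm high, about 60 g, standing upright on the board, loose. Origin at the centre of its underside, z up along its axis. The widest spool on the board.
- thread_spool: Bystander: slim upright thread spool, 28 mm diameter, 42 mm high, white flanges, on the board in the corner between the left funnel rail and the bin (chute +y); origin at the centre of its underside.
- bead_jar: Bystander: small clear jar with a black cap, 32 mm diameter, 34 mm high, on the board in the corner between the right funnel rail and the bin (chute -y); origin at the centre of its underside.
- varnish: Bystander: small amber bottle, 32 mm diameter, 65 mm high, on the bench beside the chute, near the front wall (chute +y side); origin at the centre of its underside.
- floss_spool: Bystander: green floss spool, 34 mm diameter, 45 mm high, on the bench beside the bin (chute -y side); origin at the centre of its underside.
- cup: Bystander: white cup, 70 mm diameter, 75 mm high, on the bench; origin at the centre of its underside.
- bodkin: Bystander: wooden-handled bodkin 150 mm long, lying on the bench; origin under its middle.
- cone_weight: Bystander: small turned brass weight, 44 mm diameter, 36 mm high, on the bench; origin at the centre of its underside.
Mind the look-alikes: they are no part of the job. What is shaped like the spool but blue, pink or red is not meant.

How it is judged:
On the way, in this order (a step that is already met when the one before it is completed fails the run):
1. the spool, standing in the doorway, pushes the flap open (value of joint flap above 0.3 rad and x of spool in the frame of chute between -0.03 and 0.016 m and y of spool in the frame of chute between -0.02 and 0.02 m and z of spool in the frame of chute above 0.04 m), for 0.05 s.
2. the spool is down in the bin (x of spool in the frame of chute between 0 and 0.138 m and y of spool in the frame of chute between -0.118 and 0.118 m and z of spool in the frame of chute below 0.045 m), for 0.2 s.
At the end, for the whole second after the job is handed in: The spool lies at rest inside the bin (its origin between the bin's walls and less than 45 mm above the bench, speed under 0.02 m/s), the flap has swung shut (under 0.08 rad), and no bystander has been moved by more than 15 mm (all of step 2 and value of joint flap below 0.08 rad and linear speed of spool below 0.02 m/s and angular speed of spool below 0.3 rad/s); the robot touches nothing.
It fails at once if the spool is lifted off the board (height (world z) of spool above 0.073 m).
It fails at once if the spool is tipped over on the board (x of spool in the frame of chute below -0.03 m and angle between spool's own z axis and vertical above 0.5 rad).
It fails at once if the spool is pushed off the board onto the bench (x of spool in the frame of chute below -0.01 m and z of spool in the frame of chute below 0.045 m).
It fails at once if another object is moved by more than 15 mm (distance of any of thread_spool, bead_jar, varnish, floss_spool, cup, bodkin, cone_weight from where it was at the start of the episode above 0.015 m).
It also fails if it takes over 48 s, if anything falls off the work surface, if the arm or the gripper's body presses on something with over 40 N, if the wrist force passes 120 N, or if a joint passes its speed limit or range.

## Working session

There is one attempt and no reset: what is moved stays moved. The work goes in short steps, Python scripts to look and compute and a tool call to move; the robot and the scene stay as the last step left them, time stands still between calls to the robot, and variables do not carry over. Pictures are saved under pics/ and viewed, at most 10 in all, crops included, and the job is handed in when it is done.

Besides the shell and the picture viewer there is one more tool, called after "Request:" by a JSON object that holds its "op" and its "data". move_arm: Moves the arm, as the interface text tells. Its arguments: {"type":"object","properties":{"steps":{"type":"array","items":{"type":"array","items":{"type":"number"}}},"grip_force":{"type":"number"}},"required":["steps"]}

```bash
mkdir -p pics; python3 - <<'E'
from bench import monitor,camera,r
import cv2,numpy as np
s=monitor.sense();print(s['time'],s['ee_pos'],s['ee_rot'],s['width'],r.tcp_to_grasp)
a=camera('top');b=camera('scene')
for n,c in(('top',a),('scene',b)):
    cv2.imwrite(f'pics/{n}.png',cv2.cvtColor(c['image'],cv2.COLOR_RGB2BGR)); np.savez(f'{n}.npz',**c)
    print(n,c['fx'],c['cx'],c['cy'],-c['R'].T@c['t'],c['R'].round(3).tolist())
E
```

```text
0.0 [0.17616224 0.62502404 0.23005394] [ 1.36940193e-01  9.90578766e-01 -1.01760658e-03 -2.38610907e-04] 0.9999650574095554 0.0187
top 500.8419973506639 278.1212336875543 215.77784514406056 [ 0.32220036 -0.00595528  1.46119258] [[0.002, -1.0, 0.002], [-0.98, -0.002, -0.2], [0.2, -0.001, -0.98]]
scene 404.28220467481833 283.27179329640376 207.56443733292525 [ 0.87498476 -0.5514114   0.96888422] [[0.903, 0.429, -0.005], [0.345, -0.733, -0.586], [-0.255, 0.528, -0.81]]
```

View pics/top.png

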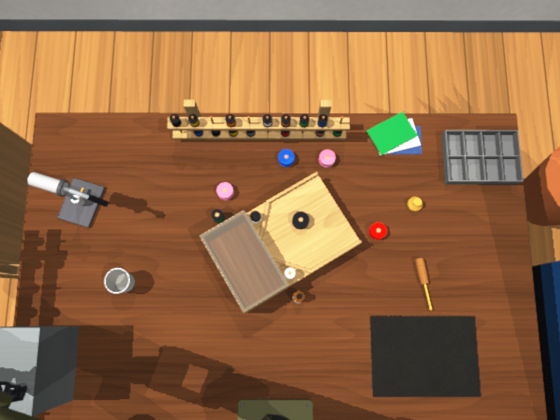

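View pics/scene.png

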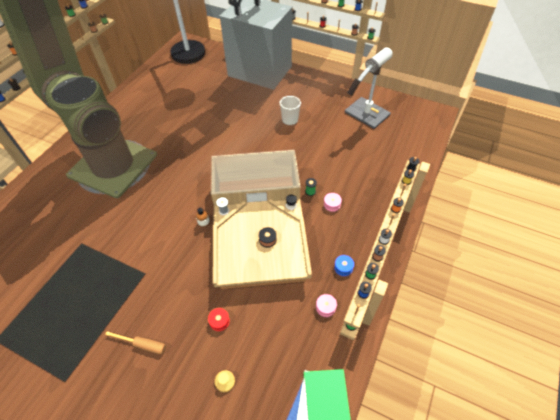

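Top view: chute with the bin at the left (about 245,260) and the board's rear edge from (318,174) to (361,240). The copper/black spool is at (301,220), the thread spool at (290,273) and the jar at (256,216). The scene view agrees: spool at (267,237), flap at (256,197).

```bash
cat > h.py <<'E'
import numpy as np,cv2
def cast(c,uv,h):
    d=np.array([(uv[0]-c['cx'])/c['fx'],(uv[1]-c['cy'])/c['fy'],1.])@c['R']
    o=-c['R'].T@c['t']; return (o+d*(h-o[2])/d[2])
def cloud(c):
    v,u=np.mgrid[:420,:560];z=c['z_map']
    P=np.dstack([(u-c['cx'])/c['fx']*z,(v-c['cy'])/c['fy']*z,z])
    return (P-c['t'])@c['R']
E
python3 - <<'E'
from h import *
for n,roi,sp in(('top',(165,315,195,365),(301,220)),('scene',(145,290,205,315),(267,237))):
    c=dict(np.load(n+'.npz'));W=cloud(c);H=W[...,2]
    m=np.zeros(H.shape,np.uint8);a,b,e,f=roi
    m[a:b,e:f]=((H>.05)&(H<.125)&(c['z_map']>0))[a:b,e:f]
    m=cv2.morphologyEx(m,cv2.MORPH_OPEN,np.ones((3,3)))
    print(n,'all',cv2.minAreaRect(W[m>0][:,:2].astype(np.float32)*1000))
    m2=m*((H<.066)&(H>.055)); print('board',cv2.minAreaRect(W[m2>0][:,:2].astype(np.float32)*1000),np.median(H[m2>0]))
    hsv=cv2.cvtColor(c['image'],cv2.COLOR_RGB2HSV)
    q=np.zeros_like(m);u,v=sp;q[v-14:v+15,u-14:u+15]=1
    t=q*((H>.079)&(H<.095)); print('spool depth',t.sum(),W[t>0].mean(0))
    k=(q*(hsv[...,2]<70)).astype(np.uint8);M=cv2.moments(k,True);uv=(M['m10']/M['m00'],M['m01']/M['m00']);print('dark',k.sum(),uv,cast(c,uv,.08))
    # colour: light wood board
    im=cv2.cvtColor(c['image'],cv2.COLOR_RGB2BGR)[a-5:b+5,e-5:f+5]
    cv2.imwrite(f'pics/{n}_c.png',cv2.resize(im,None,fx=3.5,fy=3.5,interpolation=2))
E
```

```text
top all ((519.1489868164062, -29.994735717773438), (287.0098876953125, 381.204833984375), 30.850364685058594)
board ((522.9544067382812, -36.93580627441406), (285.8924255371094, 363.7913513183594), 31.18040657043457) 0.059934402334967336
spool depth 227 [ 0.59426302 -0.07103597  0.085613  ]
dark 170 (300.22352941176473, 220.08235294117648) [ 0.59217357 -0.06982349  0.08      ]
scene all ((539.4534301757812, -16.388717651367188), (240.3055877685547, 383.52587890625), 30.946828842163086)
board ((574.2584228515625, -74.24696350097656), (240.30897521972656, 248.32339477539062), 31.01520538330078) 0.05961882473393362
spool depth 243 [ 0.59627719 -0.07074726  0.0856104 ]Traceback (most recent call last):
  File "<stdin>", line 12, in <module>
ZeroDivisionError: float division by zero
```

View pics/top_c.png

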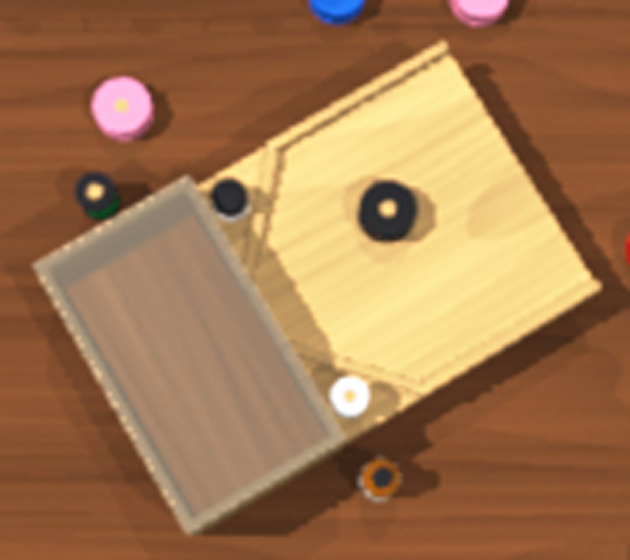

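The cropped top view shows the spool at about (387,211), with the bystanders in the funnel corners. Its way to the doorway at about (275,300) is open. Chute estimate: origin ≈ (0.514, 0.026), heading 121°, spool at chute (-125,-20) mm. I'm setting out for a point behind the spool.

Request:
{"op": "move_arm", "data": {"steps": [[-0.65,-0.605,0,0,0,0.72,0.28],[-0.65,-0.605,0,0,0,0.72,0.28],[-0.65,-0.605,0,0,0,0.72,0.28],[-0.65,-0.605,0,0,0,0.72,0.28],[-0.65,-0.605,0,0,0,0.72,0.28],[-0.65,-0.605,0,0,0,0.72,0.28],[-0.65,-0.605,0,0,0,0.72,0.28],[-0.65,-0.605,0,0,0,0.72,0.28],[-0.65,-0.605,0,0,0,0.72,0.28],[-0.65,-0.605,0,0,0,0.72,0.28]]}}

```text
time: 0.93
ee_pos: [0.3932, 0.2677, 0.231]
ee_rot: [0.492, 0.871, -0.0, -0.0]
ft_force: [1.2, -0.2, -0.7]
width: 0.28
grasp_force: 0.0
```

```bash
cat >> h.py <<'E'
from scipy.spatial.transform import Rotation as Ro
O=np.array([.514,.026]);TH=np.radians(120.95);D=np.array([np.cos(TH),np.sin(TH)]);L=np.array([-D[1],D[0]])
def w2c(p): return np.array([(p[:2]-O)@D,(p[:2]-O)@L])*1000
def plan(s,cx,cy,z):
    p=s['ee_pos'];R=Ro.from_quat(s['ee_rot'])
    tgt=np.r_[O+D*cx/1000+L*cy/1000,z]
    T=Ro.from_matrix(np.c_[np.r_[D,0],np.r_[D[1],-D[0],0],[0,0,-1]])
    print('t',round(s['time'],2),'chute',w2c(p).round(1),'z',p[2].round(4),'w',round(s['width'],3),'F',np.round(s['ft_force'],1),'q',np.round(s['joint_positions'],2))
    print(' shift',R.inv().apply(tgt-p).round(4),'turn',((R.inv()*T).as_rotvec()/np.radians(60)).round(4))
E
python3 -c "
from h import *;from bench import monitor
plan(monitor.sense(),-200,-25,.231)"
```

```text
t 0.93 chute [269.4 -20.7] z 0.231 w 0.28 F [ 1.2 -0.2 -0.7] q [ 0.48 -0.27  2.03 -0.    1.39 -0.06]
 shift [-0.4694  0.0033  0.    ] turn [-0.0001  0.      0.0021]
```

Request:
{"op": "move_arm", "data": {"steps": [[-0.47,0.003,0,0,0,0,0.28],[-0.47,0.003,0,0,0,0,0.28],[-0.47,0.003,0,0,0,0,0.28],[-0.47,0.003,0,0,0,0,0.28],[-0.47,0.003,0,0,0,0,0.28],[-0.47,0.003,0,0,0,0,0.28],[-0.47,0.003,0,0,0,0,0.28],[-0.47,0.003,0,0,0,0,0.28],[-0.47,0.003,0,0,0,0,0.28],[-0.47,0.003,0,0,0,0,0.28]]}}

```text
time: 1.77
ee_pos: [0.6106, -0.088, 0.2307]
ee_rot: [0.492, 0.87, -0.0, -0.0]
ft_force: [-0.4, 0.5, -0.0]
width: 0.275
grasp_force: 0.0
```

Request:
{"op": "move_arm", "data": {"steps": [[-0.05,0,0,0,0,0,0.28],[-0.05,0,0,0,0,0,0.28],[-0.05,0,0,0,0,0,0.28],[-0.05,0,0,0,0,0,0.28]]}}

```text
time: 2.1
ee_pos: [0.6354, -0.1286, 0.2304]
ee_rot: [0.492, 0.87, 0.0, -0.001]
ft_force: [0.0, 0.3, 0.4]
width: 0.275
grasp_force: 0.0
```

```bash
python3 -c "
from h import *;from bench import monitor,camera
s=monitor.sense();plan(s,-195,-28,.12)
c=camera('wrist');np.savez('wrist.npz',p=s['ee_pos'],q=s['ee_rot'],**c)
print(c['hand_eye'].round(3))
cv2.imwrite('pics/wrist1.png',cv2.cvtColor(c['image'],cv2.COLOR_RGB2BGR))"
```

```text
t 2.1 chute [-195.   -24.6] z 0.2304 w 0.275 F [0.  0.3 0.4] q [-0.28  0.12  1.65  0.    1.37 -0.82]
 shift [-0.0002  0.0035  0.1104] turn [-0.0009 -0.0018  0.0009]
[[-0.    -0.96  -0.279  0.071]
 [ 1.    -0.001  0.001 -0.   ]
 [-0.001 -0.279  0.96  -0.144]
 [ 0.     0.     0.     1.   ]]
```

View pics/wrist1.png

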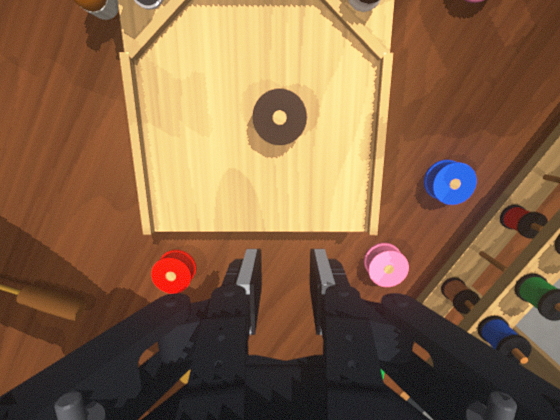

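The wrist view shows the spool at (279,117), the board's rear edge at row 233 between columns 143 and 379, and the fingertips at about (250,250) and (320,250).

```bash
cat >> h.py <<'E'
def wcam(c,p,q):
    Rt=Ro.from_quat(q).as_matrix()@c['hand_eye'][:3,:3]; o=Ro.from_quat(q).as_matrix()@c['hand_eye'][:3,3]+p
    return dict(c,R=Rt.T,t=-Rt.T@o)
E
python3 -c "
from h import *
c=dict(np.load('wrist.npz'));c=wcam(c,c['p'],c['q'])
for n,uv,h in(('rearL',(143,234),.07),('rearR',(379,234),.07),('railL',(121,54),.07),('railR',(393,54),.07),('tipL',(261,250),.2304),('tipR',(311,250),.2304)): print(n,w2c(cast(c,uv,h)))
W=cloud(c);m=np.zeros((420,560),bool);m[80:155,245:315]=1;m&=abs(W[...,2]-.086)<.005
(u,v),rad=cv2.minEnclosingCircle(np.argwhere(m)[:,::-1].astype(np.float32))
print('spool',(u,v),rad,w2c(cast(c,(u,v),.086)),w2c(W[m].mean(0)))
t=W[235:300,225:340];k=t[...,2]>.2
print('finger zmin',t[...,2][k].min())
"
```

```text
rearL [-238.84035407  121.87630452]
rearR [-238.67900721 -120.80717387]
railL [-70.10151516 120.24816073]
railR [ -69.97272634 -119.11345149]
tipL [-186.75603716  -12.41072718]
tipR [-186.7393055   -37.08086262]
spool (279.5, 116.08928680419922) 28.44755744934082 [-122.5313165  -19.2922722] [-122.658896    -19.34879663]
finger zmin 0.2311759151125502
```

Request:
{"op": "move_arm", "data": {"steps": [[0,-0.004,0.04,0,0,0,0.28],[0,-0.004,0.08,0,0,0,0.28],[0,-0.004,0.12,0,0,0,0.28],[0,-0.004,0.14,0,0,0,0.28],[0,-0.004,0.155,0,0,0,0.28],[0,-0.004,0.162,0,0,0,0.28],[0,-0.004,0.162,0,0,0,0.28],[0,-0.004,0.162,0,0,0,0.28]]}}

```text
time: 2.82
ee_pos: [0.6335, -0.1305, 0.0711]
ee_rot: [0.492, 0.871, 0.0, 0.001]
ft_force: [-0.0, -0.0, 0.9]
width: 0.281
grasp_force: 0.0
```

```bash
python3 -c "
from h import *;from bench import monitor
plan(monitor.sense(),-155,-20,.068)"
```

```text
t 2.82 chute [-195.7  -22. ] z 0.0711 w 0.281 F [-0.  -0.   0.9] q [-0.29  0.26  1.78  0.    1.1  -0.83]
 shift [ 0.0407 -0.0019  0.003 ] turn [0.0016 0.0017 0.0026]
```

Request:
{"op": "move_arm", "data": {"steps": [[0.01,-0.002,0.002,0,0,0,0.28],[0.02,-0.002,0.002,0,0,0,0.28],[0.03,-0.002,0.002,0,0,0,0.28],[0.037,-0.002,0.002,0,0,0,0.28],[0.042,-0.002,0.002,0,0,0,0.28],[0.046,-0.002,0.002,0,0,0,0.28],[0.05,-0.002,0.002,0,0,0,0.28],[0.054,-0.003,0.002,0,0,0,0.28],[0.058,-0.004,0.002,0,0,0,0.28],[0.062,-0.005,0.002,0,0,0,0.28]]}}

```text
time: 3.65
ee_pos: [0.5961, -0.0802, 0.0674]
ee_rot: [0.492, 0.871, 0.0, 0.0]
ft_force: [-0.4, -0.6, 0.6]
width: 0.281
grasp_force: 0.4
```

```bash
cat > look.py <<'E'
from h import *;from bench import monitor,camera;import sys
s=monitor.sense();plan(s,float(sys.argv[1]),float(sys.argv[2]),.068)
for n in('top','scene'):
    c=camera(n);W=cloud(c)[...,:];C=((W[...,:2]-O)@np.c_[D,L])*1000
    V=c['image'].max(2)
    m=(abs(W[...,2]-.086)<.004)&(V<90)&(C[...,0]<-5)&(abs(C[...,1])<60)&(c['z_map']>0)
    print(n,m.sum(),'med',np.median(C[m],0).round(1),'min',C[m].min(0).round(0),'max',C[m].max(0).round(0))
if len(sys.argv)>3:
    cv2.imwrite(f'pics/{sys.argv[3]}.png',cv2.cvtColor(cv2.resize(c['image'][120:300,190:330],None,fx=4,fy=3.3),cv2.COLOR_RGB2BGR))
E
python3 look.py -91 0 push1
```

```text
t 3.65 chute [-133.3  -15.8] z 0.0674 w 0.281 F [-0.4 -0.6  0.6] q [-0.22  0.17  1.89 -0.    1.08 -0.76]
 shift [ 0.0423 -0.0157 -0.0007] turn [0.0001 0.0001 0.0016]
top 4 med [-110.6  -33.9] min [-112.  -37.] max [-109.  -29.]
scene 56 med [-117.6  -17.6] min [-141.  -37.] max [-106.    7.]
```

View pics/push1.png

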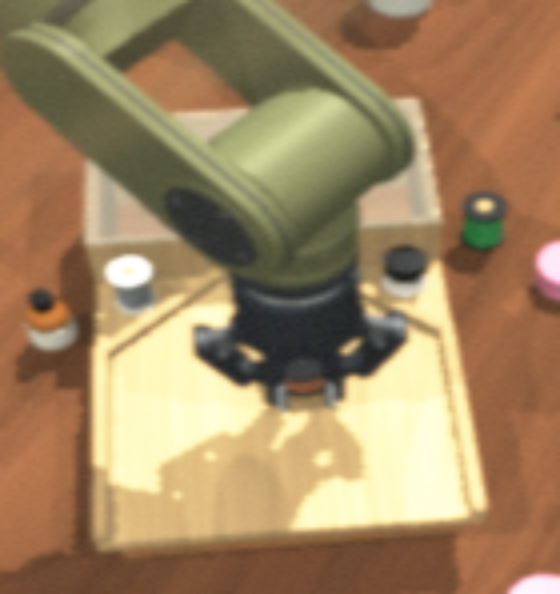

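The scene view shows the spool cradled between the fingertips at about (303,380), with the funnel ahead. The finger knuckles stick out sideways, so I'll check how high they sit and track the spool with the wrist camera.

```bash
cat > wl.py <<'E'
from h import *;from bench import monitor,camera;import sys
s=monitor.sense();plan(s,float(sys.argv[1]),float(sys.argv[2]),.068)
c=camera('wrist');cv2.imwrite(f'pics/{sys.argv[3]}.png',cv2.cvtColor(c['image'],cv2.COLOR_RGB2BGR))
c=wcam(c,s['ee_pos'],s['ee_rot']);W=cloud(c);C=((W[...,:2]-O)@np.c_[D,L])*1000
m=(abs(W[...,2]-.086)<.0025)&(c['z_map']>0)&(abs(C-w2c(s['ee_pos'])-[28,0])<[30,30]).all(2)
print('spool',m.sum(),'med',np.median(C[m],0).round(1),'min',C[m].min(0).round(0),'max',C[m].max(0).round(0))
E
python3 wl.py -91 0 w2
python3 - <<'E'
from h import *;from bench import monitor,camera
s=monitor.sense();t=w2c(s['ee_pos'])
for n in('scene','wrist'):
    c=camera(n)
    if n=='wrist': c=wcam(c,s['ee_pos'],s['ee_rot'])
    W=cloud(c);C=((W[...,:2]-O)@np.c_[D,L])*1000-t
    for a in(15,25,35,45,55):
        m=(abs(C[...,0])<45)&(abs(C[...,1])>a)&(abs(C[...,1])<a+10)&(W[...,2]>.078)&(c['z_map']>.03)
        if m.sum(): print(n,a,m.sum(),'zmin',np.percentile(W[...,2][m],[0,5]).round(3),'x',C[m][:,0].min().round(),C[m][:,0].max().round())
E
```

```text
t 3.75 chute [-132.8  -15.5] z 0.0671 w 0.278 F [-0.6 -0.4  0.5] q [-0.22  0.17  1.89  0.    1.08 -0.77]
 shift [ 0.0418 -0.0155 -0.0009] turn [-0.0005 -0.0007  0.002 ]
spool 10469 med [-99.5 -15.2] min [-134.  -41.] max [-76.  10.]
scene 15 733 zmin [0.078 0.11 ] x -44.0 45.0
scene 25 661 zmin [0.08 0.12] x -45.0 45.0
scene 35 576 zmin [0.113 0.124] x -45.0 43.0
scene 45 471 zmin [0.122 0.142] x -38.0 34.0
scene 55 406 zmin [0.139 0.16 ] x -28.0 45.0
wrist 15 11534 zmin [0.078 0.086] x 6.0 45.0
wrist 25 4070 zmin [0.079 0.112] x -12.0 14.0
wrist 35 12653 zmin [0.113 0.121] x -13.0 15.0
wrist 45 10371 zmin [0.119 0.129] x -8.0 14.0
wrist 55 2613 zmin [0.139 0.145] x 10.0 15.0
```

View pics/w2.png

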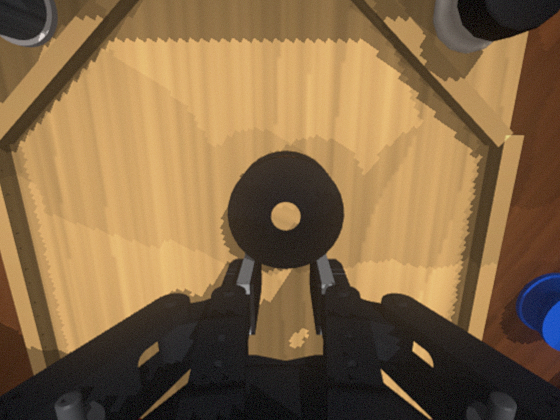

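The wrist view shows the spool at (286,213), centred between the fingertips, and both funnel corners are clear. The knuckles sit at z ≥ 0.113 m, above the bystanders. Next I push diagonally to the centre line.

Request:
{"op": "move_arm", "data": {"steps": [[0.005,-0.0015,0,0,0,0,0.28],[0.01,-0.003,0,0,0,0,0.28],[0.015,-0.005,0,0,0,0,0.28],[0.02,-0.0065,0,0,0,0,0.28],[0.025,-0.008,0,0,0,0,0.28],[0.03,-0.01,0,0,0,0,0.28],[0.035,-0.0115,0,0,0,0,0.28],[0.04,-0.013,0,0,0,0,0.28],[0.045,-0.0145,0,0,0,0,0.28],[0.05,-0.0155,0,0,0,0,0.28]]}}

```text
time: 4.73
ee_pos: [0.5567, -0.0451, 0.0673]
ee_rot: [0.492, 0.871, -0.0, -0.0]
ft_force: [0.6, -0.4, -0.0]
width: 0.276
grasp_force: 0.2
```

```bash
python3 wl.py -50 0 w3
```

```text
t 4.73 chute [-83.  -0.] z 0.0673 w 0.276 F [ 0.6 -0.4 -0. ] q [-0.18  0.08  1.99 -0.    1.07 -0.72]
 shift [ 0.033   0.     -0.0007] turn [-0.0001 -0.      0.0018]
spool 10409 med [-50.    0.3] min [-85. -26.] max [-27.  26.]
```

View pics/w3.png

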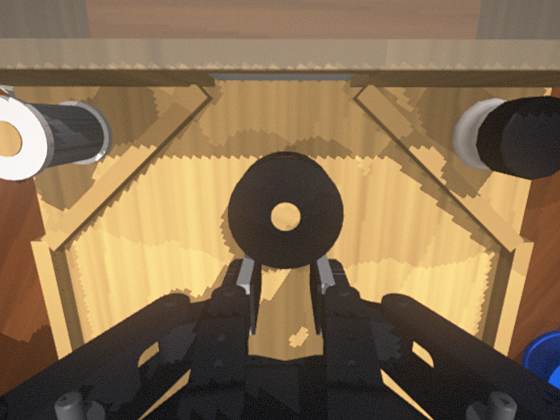

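The wrist view shows the spool at (286,213) and the doorway between the funnel ends at columns 213 and 355, so the two are aligned. I'll push straight in.

Request:
{"op": "move_arm", "data": {"steps": [[0.005,0,0,0,0,0,0.28],[0.01,0,0,0,0,0,0.28],[0.015,0,0,0,0,0,0.28],[0.02,0,0,0,0,0,0.28],[0.024,0,0,0,0,0,0.28],[0.028,0,0,0,0,0,0.28],[0.032,0,0,0,0,0,0.28],[0.036,0,0,0,0,0,0.28],[0.04,0,0,0,0,0,0.28],[0.044,0,0,0,0,0,0.28]]}}

```text
time: 5.62
ee_pos: [0.5343, -0.0075, 0.0673]
ee_rot: [0.492, 0.871, -0.0, 0.0]
ft_force: [0.1, -0.9, -0.3]
width: 0.277
grasp_force: 0.3
```

```bash
python3 wl.py -15.5 0 w4
```

```text
t 5.62 chute [-39.2  -0.2] z 0.0673 w 0.277 F [ 0.1 -0.9 -0.3] q [-0.11  0.03  2.04 -0.    1.07 -0.66]
 shift [ 0.0237 -0.0001 -0.0007] turn [0.     0.0001 0.0018]
spool 4804 med [-17.5  -0.2] min [-41. -25.] max [-8. 26.]
```

View pics/w4.png

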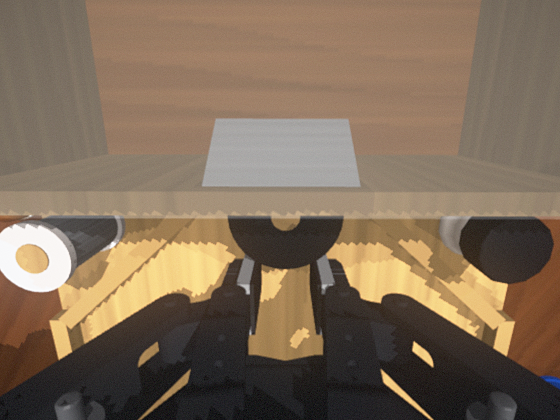

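The wrist view shows the flap lifted at about (282,150) with the spool entering the doorway centred at (286,220). I'll push on to the wall's face.

Request:
{"op": "move_arm", "data": {"steps": [[0.004,0,0,0,0,0,0.28],[0.008,0,0,0,0,0,0.28],[0.012,0,0,0,0,0,0.28],[0.016,0,0,0,0,0,0.28],[0.02,0,0,0,0,0,0.28],[0.024,0,0,0,0,0,0.28],[0.024,0,0,0,0,0,0.28],[0.024,0,0,0,0,0,0.28],[0.024,0,0,0,0,0,0.28]]}}

```text
time: 6.42
ee_pos: [0.522, 0.0128, 0.0672]
ee_rot: [0.492, 0.871, -0.0, -0.0]
ft_force: [-0.8, -0.2, 0.3]
width: 0.279
grasp_force: 0.0
```

```bash
python3 wl.py -15.5 0 w5
```

```text
t 6.42 chute [-15.4  -0.1] z 0.0672 w 0.279 F [-0.8 -0.2  0.3] q [-0.08  0.01  2.07  0.    1.07 -0.62]
 shift [-0.0001 -0.0001 -0.0008] turn [-0.0002 -0.0002  0.0019]
spool 3 med [-17.2 -11.9] min [-17. -12.] max [-16. -12.]
```

View pics/w5.png

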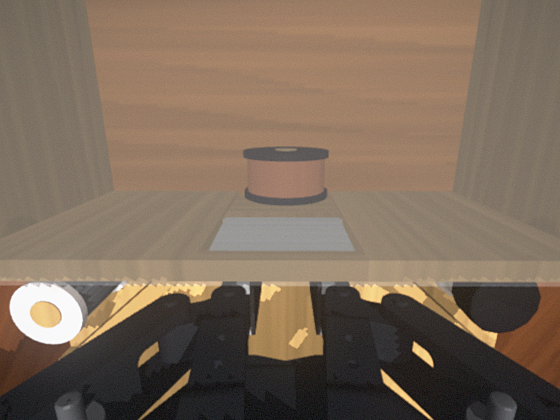

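The wrist view shows the spool at (286,175) down in the bin beyond the doorway, with the flap falling at (282,235). I'll draw back and look again.

Request:
{"op": "move_arm", "data": {"steps": [[-0.015,0,0,0,0,0,0.28],[-0.035,0,0,0,0,0,0.28],[-0.055,0,0,0,0,0,0.28],[-0.075,0,0,0,0,0,0.28],[-0.095,0,-0.01,0,0,0,0.28],[-0.11,0,-0.03,0,0,0,0.28],[-0.12,0,-0.06,0,0,0,0.28],[-0.12,0,-0.09,0,0,0,0.28],[-0.12,0,-0.11,0,0,0,0.28],[-0.12,0,-0.11,0,0,0,0.28]]}}

```text
time: 7.3
ee_pos: [0.5876, -0.0921, 0.1837]
ee_rot: [0.492, 0.87, 0.001, 0.005]
ft_force: [0.3, -0.9, 2.0]
width: 0.28
grasp_force: 0.0
```

```bash
python3 - <<'E'
from bench import camera,monitor
import cv2,numpy as np
A=camera('wrist')['image'];B=camera('scene')['image'][140:300,190:330]
B=cv2.resize(B,(368,420),interpolation=cv2.INTER_CUBIC)
cv2.imwrite('pics/end.png',cv2.cvtColor(np.hstack([A[:,60:490],B]),cv2.COLOR_RGB2BGR))
s=monitor.sense();print(s['time'],s['ft_force'])
E
```

```text
7.4 [-0.48882256 -0.0814788  -0.03067028]
```

View pics/end.png

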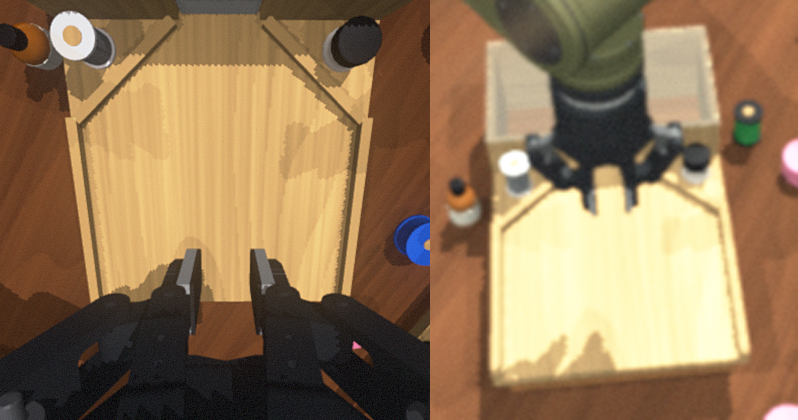

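The end view shows an empty board, the grey flap hanging in the doorway at (218,5), and the bystanders in place. I'll wait for things to settle, then check the spool's height in the bin from the depth readings.

Request:
{"op": "move_arm", "data": {"steps": [[-0.04,0,-0.04,0,0,0,0.28],[-0.08,0,-0.06,0,0,0,0.28],[-0.08,0,-0.06,0,0,0,0.28],[-0.08,0,-0.06,0,0,0,0.28],[-0.08,0,-0.06,0,0,0,0.28],[-0.08,0,-0.06,0,0,0,0.28],[-0.08,0,-0.06,0,0,0,0.28],[-0.08,0,-0.06,0,0,0,0.28],[-0.08,0,-0.06,0,0,0,0.28],[-0.08,0,-0.06,0,0,0,0.28]]}}

```text
time: 8.23
ee_pos: [0.6249, -0.1579, 0.2369]
ee_rot: [0.492, 0.871, -0.0, -0.0]
ft_force: [0.3, -0.5, -0.7]
width: 0.287
grasp_force: 0.0
```

```bash
python3 - <<'E'
from h import *;from bench import camera,monitor
for k in range(2):
  for n in('top','scene'):
    c=camera(n);W=cloud(c);C=((W[...,:2]-O)@np.c_[D,L])*1000;z=W[...,2];V=c['image'].max(2)
    b=(C[...,0]>10)&(C[...,0]<130)&(abs(C[...,1])<108)
    m=b&(V<75)&(z<.1); print(n,b.sum(),'bin h pct',np.percentile(z[b],[5,50,95]).round(3),'dark',m.sum(),C[m].mean(0).round(1) if m.any() else '',np.median(z[m]).round(3) if m.any() else '')
    f=(abs(C[...,1])<25)&(C[...,0]>-20)&(C[...,0]<70)&(z>.062)&(z<.11); print('  flap/lintel pts',f.sum(),np.percentile(C[f][:,0],[5,50,95]).round(1) if f.any() else '')
E
```

```text
top 3537 bin h pct [0.11  0.115 0.119] dark 0  
  flap/lintel pts 43 [-17.2  -7.3  52.5]
scene 877 bin h pct [0.112 0.114 0.117] dark 0  
  flap/lintel pts 0 
top 3545 bin h pct [0.111 0.115 0.119] dark 0  
  flap/lintel pts 44 [-16.3  -3.7  66.3]
scene 869 bin h pct [0.112 0.114 0.117] dark 0  
  flap/lintel pts 0
```

```bash
python3 - <<'E'
from h import *;from bench import camera
for k in range(2):
    c=camera('top');o=np.load('top.npz')['image']
    W=cloud(c);C=((W[...,:2]-O)@np.c_[D,L])*1000
    b=(C[...,0]>-10)&(C[...,0]<145)&(abs(C[...,1])<118)
    m=(b&(cv2.absdiff(c['image'],o).max(2)>35)).astype(np.uint8)
    n,l,st,ce=cv2.connectedComponentsWithStats(m)
    for i in range(1,n):
        if st[i,4]>15: print(st[i],ce[i].round(1),c['image'][l==i].mean(0).round(),'before',o[l==i].mean(0).round(),'floor-cast h=.02',w2c(cast(c,ce[i],.02)).round(1))
E
```

```text
[252 250   8  14  17] [255.4 256.4] [118. 105.  99.] before [165. 133. 107.] floor-cast h=.02 [36.  -1.5]
[290 256  10  11  43] [294.7 260.7] [123. 119.  77.] before [250. 225. 145.] floor-cast h=.02 [-54.8  67.4]
[252 250   8  14  19] [255.4 256.2] [119. 106. 100.] before [165. 133. 107.] floor-cast h=.02 [35.8 -2. ]
[290 256   9  11  44] [294.5 260.9] [123. 118.  77.] before [250. 224. 144.] floor-cast h=.02 [-54.   67.6]
```

Request:
{"op": "move_arm", "data": {"steps": [[0,-0.04,-0.02,0,0,0,0.28],[0,-0.08,-0.04,0,0,0,0.28],[0,-0.12,-0.04,0,0,0,0.28],[0,-0.16,-0.04,0,0,0,0.28],[0,-0.2,-0.04,0,0,0,0.28],[0,-0.22,-0.04,0,0,0,0.28],[0,-0.22,-0.04,0,0,0,0.28],[0,-0.22,-0.04,0,0,0,0.28]]}}

```text
time: 9.2
ee_pos: [0.4361, -0.2727, 0.2778]
ee_rot: [0.493, 0.87, 0.0, 0.001]
ft_force: [-0.2, 0.2, 0.8]
width: 0.279
grasp_force: 0.0
```

```bash
python3 - <<'E'
from h import *;from bench import camera
o=np.load('scene.npz');c=camera('scene')
d=cv2.absdiff(c['image'],o['image']).max(2)
def px(x,y,z):
    X=c['R']@np.r_[O+D*x/1000+L*y/1000,z/1000]+c['t'];return (c['fx']*X[0]/X[2]+c['cx'],c['fy']*X[1]/X[2]+c['cy'])
P=np.array([px(4,28,103),px(4,-28,103),px(4,-28,64),px(4,28,64)]);print(P.round(0).tolist())
m=np.zeros(d.shape,np.uint8);cv2.fillConvexPoly(m,P.round().astype(np.int32),1)
print('flap diff',m.sum(),np.percentile(d[m>0],[50,90,100]),c['image'][m>0].mean(0),o['image'][m>0].mean(0))
B=np.array([px(8,112,10),px(8,-112,10),px(132,-112,10),px(132,112,10)]);b=np.zeros_like(m);cv2.fillConvexPoly(b,B.round().astype(np.int32),1)
k=(b*(d>30)*(1-cv2.dilate(m,np.ones((3,3))))).astype(np.uint8);n,l,st,ce=cv2.connectedComponentsWithStats(k)
for i in range(1,n):
    if st[i,4]>10: print(st[i],w2c(cast(c,ce[i],.02)).round(),c['image'][l==i].mean(0).round(),o['image'][l==i].mean(0).round())
E
```

```text
[[246.0, 192.0], [266.0, 191.0], [267.0, 199.0], [247.0, 201.0]]
flap diff 202 [11. 16. 29.] [161.37623762 157.72277228 143.08415842] [171.49009901 167.63861386 152.33168317]
[270 200  16  10  79] [ 18. -61.] [168. 141.  97.] [205. 172. 118.]
[236 202   9   7  24] [25. 51.] [172. 144.  99.] [207. 173. 118.]
[239 202  22  10 128] [14. 19.] [184. 154. 105.] [222. 187. 128.]
```

```bash
python3 -c "
from bench import workorder;print(workorder.sign_off())"
```

```text
the job is handed in; nothing more can be done
None
```

I pushed the wire spool through the flap and, by the camera checks, it lies at rest in the bin with the flap shut, the bystanders I could see unmoved and the arm clear; I handed the job in at about 9 s, and the hand-in returned no verdict.

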